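# Stand the primed handrail post up for spraying

## Robot

A 6-joint arm with a two-finger parallel gripper is mounted at the origin on a cart in front of the work surface, level with it; the furniture and walls round the work are solid. World frame = base frame: x ahead of the robot, y to its left, z up, the work surface at z = 0. Lengths are in m, angles in rad, forces in N, time in s.
With the tool pointing down it reaches from about 0.275 to 0.975 m from the base axis. Payload 8.4 kg.
Tool frame: the origin (TCP) lies midway between the tips of the shut fingers; the grasp point (between the pads) lies 19 mm behind it (robot.pinch_z is the distance from the TCP to the grasp point, in m); x points along the fingers, y is the direction in which the jaws open and shut, and the axes are right-handed (so a half turn about x gives the same grasp; the last joint's range is limited). The gripper opens to 92 mm and grips with 3 to 60 N. Pads are 20 mm wide; open, the fingers measure 128 mm over their backs; the gripper's body (75 mm by 189 mm) begins 69 mm behind the grasp point.
Start: joints at [-1.262, 0.353, 1.633, -0, 1.155, -0.002], TCP at [0.191, -0.595, 0.215] pointing down, gripper open.
Joint ranges: [-2.63, 2.63], [-0.92, 2.1], [0.06, 2.66], [-1.3, 4.44], [0, 2.69], [-3.02, 3.02]. Speed limits (rad/s): [2.22, 2.22, 2.79, 3.14, 3.14, 3.14].

## Interface

Orientations are given as a unit quaternion [w, x, y, z].
In Python, from plant import robot gives the robot as it stands.
- The arm moves only by the tool jog_arm, never from a script. Its argument "steps" is one flat list of numbers, 4 for each row, row after row: the shift along the tool's x, y, z scaled (see below), then the turn about the tool's x scaled (see below). A call has exactly 5 rows; each row shifts and turns the pose as measured when the row begins, along the tool's axes as they then stand; what a row does not reach is not made up. The controller multiplies each number of a shift by 0.5 m and each number of a turn by 180 degrees. A row lasts 1/12 s, in which the tool goes at most 41.7 mm and 7.16 degrees, less where a joint would pass 70% of its speed; a pose out of reach is approached as far as the arm can. A call with a number of a shift or a turn outside -1 to 1 is refused whole. A call with a gripper value outside its range is refused whole. "claw" is the gripper command: -1 is fully open, 1 is shut, values between are in proportion, set as the call begins (left out, the last holds). The fingers move at their own pace and stop on an object; the grip force is fixed at half the most. Time passes only in rows, so rows that do not move let the fingers close, or fill a call up. It gives the time, the measured TCP pose, the force and the opening at its end, in the units of the state.
- robot.sense(): the state, without advancing time (a new reading comes with each control period).
- robot.snapshot(name): name is "scene" or "side" or "wrist"; returns a dict with "img" (480x640x3 uint8, red, green, blue), "z_map" (480x640 float32, m along the optical axis (not along the pixel's ray), 0 where there is no reading), "fx", "fy", "cx", "cy" (pixels), "k1" (the pictures are not rectified: a ray, as slopes to the right and down, at radius r is drawn at 1 + k1 r^2 times it, then the intrinsics apply), "world_from_camera" (4x4, takes a point from camera to world coordinates); the wrist camera has in their place "hand_eye" (4x4, takes a point from camera to tool coordinates, whose origin is the TCP and whose axes are the tool frame's). Camera axes: x right, y up, looking along -z (the intrinsics and any distortion apply to the point x, -y, -z); pixel columns grow to the right and rows downward; lengths in m; the calibration is good to about 2 mm. A picture is of the moment at which its call begins: read the wrist's pose just before it.
- robot.hand_in(): hands the job in, once; it reports no verdict.
The state is a dict: "clock": time; "qpos": joint angles; "joint_velocities": joint speeds; "effort": joint torques, N m; "eef_pos": TCP position; "tcp_rot": TCP orientation; "wrist_force": force on the tool from outside, world axes, zero at the start; "torque": the same for the moment, N m; "gripper_width": opening from 0.0 (shut) to 1.0 (fully open).
Only numpy, scipy, OpenCV 4.12 (cv2) and the standard library are available. Lean on these libraries where they do the work, as an engineer would, in place of code of your own. Each camera call takes 0.05 s, during which the arm holds its last target.

## Task

The red-primed handrail post lying on the cardboard is next for the spray gun: stand it upright on its base plate, on the cardboard. Tip it up by raising its ball end while the base plate stays resting on the cardboard (do not pick the whole post up), let go of it, and leave the bare steel post lying where it is.

Things in the scene. Friction and masses are not known exactly. Their poses are not given: they have to be found in the camera images.
- red_post: Post to raise, dull dark red, about 300 g: square base plate 60 x 60 x 8 mm, round stem 16 mm thick, ball top; 146 mm long in all. Origin: centre of the plate's underside; z runs along the stem to the ball. It lies with the plate's -x edge (30 mm off the axis) and the ball on the cardboard, sloping 6.5 degrees down to the ball end, which points roughly at the robot.
- red_post_ball (a point): Centre of the red post's ball top, 32 mm in diameter, on the stem's axis 130 mm from the underside of the base plate; 19 mm above the bench at the start. Pinched across the ball, the post can swing between the fingers. Axes as for the post.
- steel_post_ball (a point): Centre of the ball top of the second post, same shape and size but bare steel; it lies on the cardboard in the same way, left or right of the red one, and must be left alone.
- cardboard_sheet: Flat brown cardboard sheet taped to the bench, 260 mm (its x) by 460 mm (its y), 3 mm thick; it does not move. Origin: centre of its underside, at the height of the bench top.

How it is judged:
On the way:
1. the red post is raised more than half-way to upright (angle between red_post's own z axis and vertical below 0.75 rad), for 0.1 s.
At the end, for the whole second after the job is handed in: The red post stands still and upright (within 10 degrees) on its base plate, the plate's centre over the cardboard sheet and its underside less than 12 mm above the bench; the bare steel post has moved less than 30 mm (angle between red_post's own z axis and vertical below 0.17 rad and height (world z) of red_post below 0.012 m and x of red_post in the frame of cardboard_sheet between -0.13 and 0.13 m and y of red_post in the frame of cardboard_sheet between -0.23 and 0.23 m and linear speed of red_post below 0.03 m/s and angular speed of red_post below 0.3 rad/s and distance of steel_post_ball from where it was at the start of the episode below 0.03 m); the robot touches nothing.
It fails at once if the red post is picked up: its base plate leaves the cardboard by about 20 mm or more (height (world z) of red_post above 0.058 m or (angle between red_post's own z axis and vertical below 0.7 rad and height (world z) of red_post above 0.045 m) or (angle between red_post's own z axis and vertical below 0.3 rad and height (world z) of red_post above 0.034 m)).
It fails at once if the bare steel post is shifted 30 mm or more (distance of steel_post_ball from where it was at the start of the episode above 0.03 m).
It also fails if it takes over 35 s, if anything falls off the work surface, if the arm or the gripper's body presses on something with over 40 N, if the wrist force passes 120 N, or if a joint passes its speed limit or range.

## Working session

There is one attempt and no reset: what is moved stays moved. The work goes in short steps, Python scripts to look and compute and a tool call to move; the robot and the scene stay as the last step left them, time stands still between calls to the robot, and variables do not carry over. Pictures are saved under pics/ and viewed, and the job is handed in when it is done.

Besides the shell and the picture viewer there is one more tool, called after "Call:" as name(argument=value, ...), one argument or row to a line, values as JSON. jog_arm: Moves the arm, as the interface text tells. Shifts and turns lie within -1 to 1; 1 stands for 0.5 m of shift or 180 degrees of turn. Its arguments: {"type":"object","properties":{"steps":{"type":"array"},"claw":{"type":"number"}},"required":["steps"]}

```bash
ls; mkdir -p pics; cat > h.py <<'E'
import numpy as np,cv2
from plant import robot
def save(s,n): cv2.imwrite('pics/'+n+'.png',cv2.cvtColor(s['img'],cv2.COLOR_RGB2BGR))
def world(s,T=None):
    K=np.array([[s['fx'],0,s['cx']],[0,s['fy'],s['cy']],[0,0,1.]])
    h,w=s['z_map'].shape
    u,v=np.meshgrid(np.arange(w),np.arange(h))
    p=cv2.undistortPoints(np.stack([u,v],-1).reshape(-1,1,2).astype(np.float64),K,np.array([s['k1'],0,0,0.])).reshape(h,w,2)
    z=s['z_map'].astype(float)
    P=np.stack([p[...,0]*z,-p[...,1]*z,-z,np.ones_like(z)],-1)
    T=np.array(s['world_from_camera'] if T is None else T)
    return (P@T.T)[...,:3]
E
python3 - <<'E'
from h import *
print(robot.sense(), robot.pinch_z)
for n in ('scene','side'):
    s=robot.snapshot(n); save(s,n+'0'); np.savez(n+'0.npz',**s)
    print(n,s['k1'],np.round(s['world_from_camera'],3).tolist())
E
```

```text
pics
{'clock': 0.0, 'qpos': array([-1.26238840e+00,  3.53638833e-01,  1.63414485e+00, -1.89380704e-06,
        1.15520863e+00, -2.40164862e-03]), 'joint_velocities': array([ 4.33972442e-05, -9.46072498e-04,  5.39199226e-04,  4.78445408e-04,
       -1.36205748e-03, -8.96905632e-05]), 'effort': array([ 3.14563702e-03, -5.93834317e+01, -3.34213936e+01,  6.98151765e-02,
        2.33232009e-02, -1.56751998e-04]), 'eef_pos': array([ 0.19098758, -0.5945701 ,  0.21386494]), 'tcp_rot': array([-0.10895726, -0.69850917, -0.10993522,  0.69866122]), 'wrist_force': array([-0.54215589, -0.34667365, -0.08405167]), 'torque': array([-0.00712259,  0.00685669,  0.02413004]), 'gripper_width': 0.9986283676142793} 0.0187
scene -0.026697125495593995 [[-0.6, 0.443, -0.666, -0.044], [-0.8, -0.306, 0.516, 0.519], [0.025, 0.843, 0.538, 0.52], [0.0, 0.0, 0.0, 1.0]]
side -0.11186421892753189 [[-0.976, 0.12, -0.18, 0.36], [-0.216, -0.533, 0.818, 0.768], [0.002, 0.838, 0.546, 0.517], [0.0, 0.0, 0.0, 1.0]]
```

View pics/scene0.png

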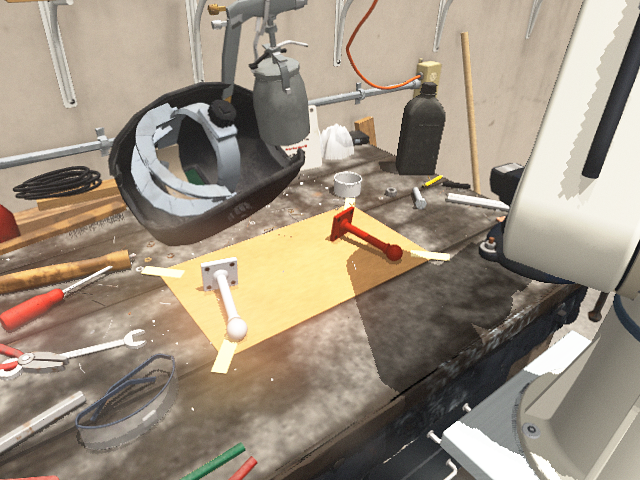

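View pics/side0.png

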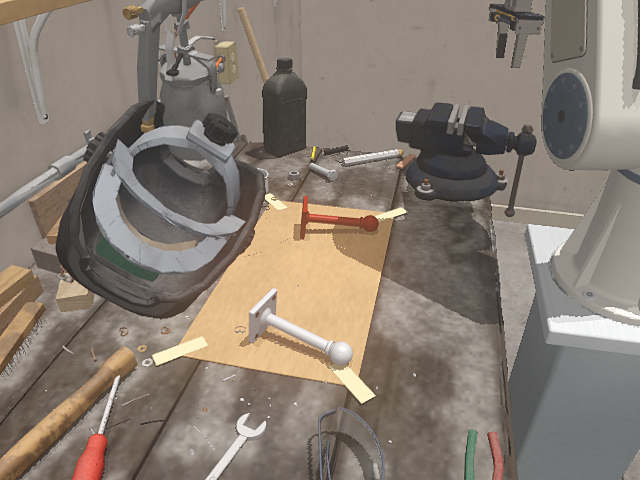

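The red post's ball is at about (395,253) in the scene view and (370,223) in the side view, with its plate at about (343,222) and (304,217). The steel post is nearer the cameras, with its ball at (237,328) and (341,353). A vise stands to the right and a helmet on the far left.

```bash
cat >> h.py <<'E'
from scipy.optimize import least_squares
def redmask(s,roi):
    h=cv2.cvtColor(s['img'],cv2.COLOR_RGB2HSV).astype(int)
    m=((h[...,0]<7)|(h[...,0]>172))&(h[...,1]>140)&(h[...,2]>30)
    r=np.zeros_like(m); x0,y0,x1,y1=roi; r[y0:y1,x0:x1]=1
    return m&r&(s['z_map']>0)
def sphere(P,c0,r=.016):
    f=least_squares(lambda c:np.linalg.norm(P-c,axis=1)-r,c0,loss='soft_l1',f_scale=.001)
    return f.x,np.sqrt(np.mean(f.fun**2))
E
python3 - <<'E'
from h import *
rois={'scene':((325,200,412,268),(395,253),(237,328)),'side':((292,190,388,245),(370,223),(341,353))}
for n in rois:
    s=dict(np.load(n+'0.npz')); W=world(s); roi,b,sb=rois[n]
    m=redmask(s,roi); P=W[m]
    c0=W[b[1],b[0]]
    Q=P[np.linalg.norm(P-c0,axis=1)<.022]
    c,e=sphere(Q,c0-[0,0,.01]); print(n,m.sum(),len(Q),'ball',c.round(4),e)
    for it in range(2):
        Q=P[np.linalg.norm(P-c,axis=1)<.0175]; c,e=sphere(Q,c)
    print('ball',c.round(4),e,len(Q))
    d=np.linalg.norm((P-c)[:,:2],axis=1)
    st=P[(d>.025)&(d<.11)]; far=P[d>.12]
    u,_,vt=np.linalg.svd(st-st.mean(0)); print('stem dir',vt[0].round(3),st.mean(0).round(4)); print('plate mean',far.mean(0).round(4),far.min(0).round(3),far.max(0).round(3))
    c0=W[sb[1],sb[0]]; print('steel',c0.round(3))
    g=[(x,y) for x,y in ((245,250),(300,280),(370,230),(300,340))]
    print('px',[(q,W[q[1],q[0]].round(3).tolist()) for q in g])
E
```

```text
scene 887 198 ball [ 0.4544 -0.056   0.0195] 0.001117792466452381
ball [ 0.4549 -0.0561  0.0194] 0.0009256023613174716 184
stem dir [-0.969 -0.22  -0.116] [ 0.5181 -0.0349  0.0309]
plate mean [ 0.5711 -0.0182  0.0351] [ 0.561 -0.057  0.004] [0.581 0.004 0.065]
steel [0.434 0.292 0.029]
px [((245, 250), [0.642, 0.161, 0.003]), ((300, 280), [0.501, 0.13, 0.005]), ((370, 230), [0.557, -0.091, 0.004]), ((300, 340), [0.384, 0.212, -0.001])]
side 304 63 ball [ 0.4584 -0.054   0.018 ] 0.0018157693058385212
ball [ 0.4574 -0.0556  0.0176] 0.0009169839400459451 43
stem dir [-0.963 -0.25  -0.1  ] [ 0.5251 -0.0352  0.0326]
plate mean [ 0.5756 -0.025   0.0625] [ 0.566 -0.056  0.061] [0.585 0.003 0.065]
steel [0.443 0.299 0.03 ]
px [((245, 250), [0.666, 0.06, 0.002]), ((300, 280), [0.546, 0.124, 0.003]), ((370, 230), [0.454, -0.039, 0.013]), ((300, 340), [0.51, 0.26, 0.002])]
```

```bash
cat >> h.py <<'E'
from scipy.spatial.transform import Rotation as R
def tool():
    s=robot.sense(); q=s['tcp_rot']; M=R.from_quat([q[1],q[2],q[3],q[0]]).as_matrix()
    return s,np.array(s['eef_pos']),M
def plan(target):
    s,p,M=tool(); d=M.T@(np.array(target)-p); print('t',s['clock'],'tcp',p.round(4),'scaled',(d/.5).round(4),'F',np.round(s['wrist_force'],1),'w',round(s['gripper_width'],3))
    return d
E
python3 - <<'E'
from h import *
s,p,M=tool(); print(M.round(3)); y=M[:,1]; print('jaw yaw',np.degrees(np.arctan2(y[1],y[0])))
Ws=np.concatenate([world(dict(np.load(n+'0.npz'))).reshape(-1,3) for n in('scene','side')])
print('height map rows x .1.., cols y')
ys=np.arange(-.7,.4,.05)
print('      ',*['%5.2f'%v for v in ys])
for x in np.arange(.2,.85,.05):
    print('%.2f'%x,*['%5.2f'%(np.percentile(Ws[k][:,2],98) if (k:=(abs(Ws[:,0]-x-.025)<.025)&(abs(Ws[:,1]-v-.025)<.025)).sum()>5 else np.nan) for v in ys])
E
```

```text
[[-0.     0.306 -0.952]
 [ 0.001 -0.952 -0.306]
 [-1.    -0.001  0.   ]]
jaw yaw -72.19071429204115
height map rows x .1.., cols y
       -0.70 -0.65 -0.60 -0.55 -0.50 -0.45 -0.40 -0.35 -0.30 -0.25 -0.20 -0.15 -0.10 -0.05  0.00  0.05  0.10  0.15  0.20  0.25  0.30  0.35
0.20  0.34  0.34  0.37  0.35   nan -0.08 -0.07  0.15  0.14  0.02  0.00  0.00  0.00  0.43  0.42  0.00 -0.00 -0.00 -0.00  0.00  0.00  0.02
0.25   nan   nan   nan   nan   nan   nan  0.16  0.16  0.16  0.15  0.00  0.00  0.00  0.00  0.00  0.00  0.00  0.00  0.00  0.00  0.00  0.02
0.30   nan   nan   nan   nan   nan   nan  0.16  0.16  0.16  0.06  0.00  0.00  0.00  0.00  0.00  0.00  0.00  0.00  0.00  0.00  0.00  0.00
0.35   nan   nan   nan   nan   nan  0.01  0.16  0.16  0.16  0.04  0.00  0.00  0.00  0.00  0.00  0.00  0.00  0.00  0.00  0.00  0.00  0.00
0.40   nan   nan   nan   nan   nan  0.02  0.14  0.14  0.14  0.00  0.00  0.01  0.03  0.03  0.00  0.00  0.00  0.00  0.00  0.03  0.03  0.04
0.45   nan   nan   nan   nan   nan  0.02  0.02  0.00  0.00  0.00  0.00  0.01  0.03  0.03  0.00  0.00  0.00  0.00  0.00  0.03  0.00  0.00
0.50   n
[... 250 characters left out ...]
.17  0.00  0.00
0.60   nan   nan   nan   nan   nan  0.01  0.01  0.02  0.02  0.01  0.00  0.01  0.00  0.01  0.16  0.17  0.17  0.30  0.30  0.21  0.22  0.00
0.65   nan   nan   nan   nan   nan  0.19  0.18  0.00  0.01  0.01  0.04  0.01  0.01  0.15  0.28  0.14  0.11  0.29  0.29  0.25  0.25  0.00
0.70   nan   nan   nan   nan   nan  0.23  0.23  0.14  0.00  0.04  0.04  0.04  0.19  0.43  0.42  0.43  0.04  0.28  0.28  0.27  0.26  0.04
0.75   nan   nan   nan   nan   nan  0.00  0.18  0.00  0.00  0.00  0.04  0.00  0.00  0.34  0.39  0.42  0.42  0.30  0.44  0.45  0.46  0.19
0.80   nan   nan   nan   nan   nan  0.00  0.00  0.00  0.00  0.00  0.00  0.00  0.00  0.16  0.32  0.24  0.24  0.23  0.25  0.20  0.43  0.00
```

Call:
jog_arm(
  steps=[-0.07, 0, 0, 0, -0.07, 0, 0, 0, 0, -0.055, -0.053, 0, 0, -0.055, -0.053, 0, 0, -0.055, -0.053, 0],
  claw=-1,
)

```text
clock: 0.52
eef_pos: [0.2397, -0.4932, 0.2839]
tcp_rot: [-0.106, -0.698, -0.109, 0.7]
wrist_force: [0.1, 0.3, 0.2]
gripper_width: 0.999
```

Call:
jog_arm(
  steps=[0, -0.055, -0.053, 0.023, 0, -0.055, -0.053, 0, 0, -0.055, -0.053, 0, 0, -0.055, -0.053, 0, 0, -0.055, -0.053, 0],
)

```text
clock: 0.93
eef_pos: [0.3361, -0.3193, 0.2837]
tcp_rot: [-0.077, -0.702, -0.081, 0.703]
wrist_force: [0.7, 0.4, 0.4]
gripper_width: 1.002
```

Call:
jog_arm(
  steps=[0, -0.055, -0.053, 0, 0, -0.055, -0.053, 0, 0, -0.055, -0.053, 0, 0, -0.055, -0.053, 0, 0, -0.055, -0.053, 0],
)

```text
clock: 1.35
eef_pos: [0.4364, -0.1464, 0.2841]
tcp_rot: [-0.077, -0.702, -0.081, 0.703]
wrist_force: [1.2, -0.3, 0.1]
gripper_width: 0.999
```

```bash
python3 - <<'E'
from h import *
s,p,M=tool(); y=M[:,1]; print('jaw yaw',np.degrees(np.arctan2(y[1],y[0])),M[:,0].round(3)); plan((.456,-.056,.2))
# cardboard
s=dict(np.load('scene0.npz'));W=world(s);h=cv2.cvtColor(s['img'],cv2.COLOR_RGB2HSV).astype(int)
m=(h[...,0]>10)&(h[...,0]<22)&(h[...,1]>110)&(h[...,2]>150)&(abs(W[...,2]-.003)<.006)&(W[...,0]>.35)&(W[...,0]<.75)&(abs(W[...,1]-.1)<.35)
m=cv2.morphologyEx(m.astype(np.uint8),cv2.MORPH_OPEN,np.ones((3,3)))
P=W[m>0][:,:2].astype(np.float32); print(cv2.minAreaRect(P),len(P),P.min(0),P.max(0))
E
```

```text
jaw yaw -77.20543894828512 [-0.003  0.005 -1.   ]
t 1.35 tcp [ 0.4364 -0.1464  0.2841] scaled [ 0.169  -0.1666 -0.0784] F [ 1.2 -0.3  0.1] w 0.999
((0.49862033128738403, 0.11724580079317093), (0.2121744304895401, 0.4357226490974426), 5.791335105895996) 2484 [ 0.37306127 -0.10895246] [0.5902523 0.3256651]
```

Call:
jog_arm(
  steps=[0, -0.056, -0.026, 0, 0, -0.056, -0.026, 0, 0, -0.055, -0.026, 0, 0.06, 0, 0, 0, 0, 0, 0, 0],
)

```text
clock: 1.77
eef_pos: [0.4591, -0.0445, 0.2539]
tcp_rot: [0.079, 0.702, 0.084, -0.702]
wrist_force: [-1.3, -1.1, 0.0]
gripper_width: 1.003
```

```bash
python3 - <<'E'
from h import *
st,p,M=tool(); s=robot.snapshot('wrist'); save(s,'wrist1')
T=np.eye(4);T[:3,:3]=M;T[:3,3]=p
T=T@np.array(s['hand_eye']); W=world(s,T); np.savez('w1.npz',W=W,**s)
m=redmask(s,(0,0,640,480)); v,u=np.nonzero(m); print(m.sum(),u.min(),u.max(),v.min(),v.max())
P=W[m]; c=np.array([.456,-.056,.019])
for it in range(3):
    Q=P[np.linalg.norm(P-c,axis=1)<.02]; c,e=sphere(Q,c)
print('ball',c.round(4),e,len(Q))
d=np.linalg.norm((P-c)[:,:2],axis=1)
S=P[(d>.03)&(d<.1)]
if len(S)>20:
    l=cv2.fitLine(S[:,:2].astype(np.float32),cv2.DIST_L2,0,.01,.01).ravel();print('stem yaw',np.degrees(np.arctan(l[1]/l[0])), 'from ball', np.degrees(np.arctan2(*(S.mean(0)-c)[:2][::-1])))
    F=P[d>.12]; print(len(F), F.mean(0) if len(F) else 0, np.degrees(np.arctan2(*(F.mean(0)-c)[:2][::-1])) if len(F) else 0)
y=M[:,1]; print('jaw+90',np.degrees(np.arctan2(y[1],y[0]))+90); plan((c[0],c[1],.007))
E
```

```text
1989 297 371 65 224
ball [ 0.4562 -0.0531  0.0187] 0.0010391963209666019 88
stem yaw 13.19438 from ball 13.598069952550906
325 [ 0.57295795 -0.01949897  0.06268236] 16.062351998942408
jaw+90 13.2199173865191
t 1.8167 tcp [ 0.4608 -0.045   0.2567] scaled [0.4993 0.0169 0.0149] F [0.6 0.3 0.9] w 0.998
```

View pics/wrist1.png

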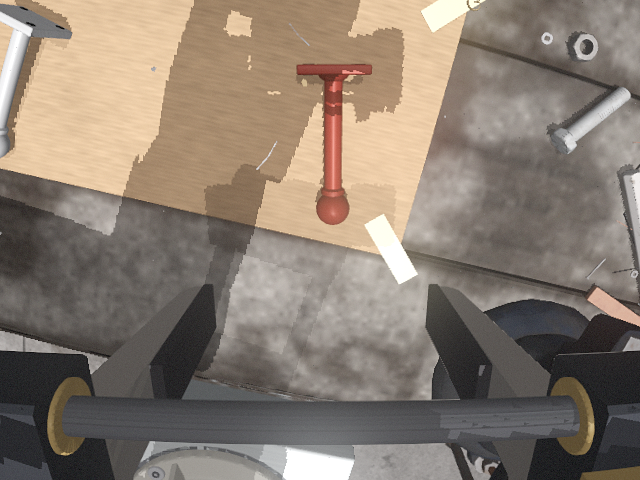

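Wrist view: the ball is at (333,208) and the plate at (333,70). The stem is aligned with the gripper, and the ball is near the cardboard's near edge. I'll descend over the ball.

Call:
jog_arm(
  steps=[0.06, 0.017, 0.015, 0, 0.08, 0, 0, 0, 0.08, 0, 0, 0, 0.08, 0, 0, 0, 0.08, 0, 0, 0],
)

```text
clock: 2.23
eef_pos: [0.4683, -0.059, 0.0752]
tcp_rot: [0.08, 0.712, 0.08, -0.693]
wrist_force: [0.2, 0.3, -0.6]
gripper_width: 1.001
```

```bash
python3 - <<'E'
from h import *
plan((.456,-.054,.007))
E
```

```text
t 2.2333 tcp [ 0.4683 -0.059   0.0752] scaled [ 0.1357 -0.0157  0.0256] F [ 0.2  0.3 -0.6] w 1.001
```

Call:
jog_arm(
  steps=[0, 0, 0, 0, 0.03, -0.01, 0.026, 0, 0.03, -0.005, 0, 0, 0.03, 0, 0, 0, 0, 0, 0, 0],
)

```text
clock: 2.65
eef_pos: [0.4544, -0.0586, 0.0298]
tcp_rot: [0.077, 0.71, 0.078, -0.696]
wrist_force: [-0.9, 0.5, 0.0]
gripper_width: 1.001
```

```bash
python3 - <<'E'
from h import *
plan((.456,-.054,.007)); print(tool()[2].round(3))
E
```

```text
t 2.65 tcp [ 0.4544 -0.0586  0.0298] scaled [ 0.0457 -0.0084 -0.0043] F [-0.9  0.5  0. ] w 1.001
[[ 0.02   0.219 -0.976]
 [ 0.003 -0.976 -0.219]
 [-1.     0.001 -0.02 ]]
```

Call:
jog_arm(
  steps=[0.02, -0.008, -0.004, 0, 0.018, 0, 0, 0, 0.007, 0, 0, 0, 0, 0, 0, 0, 0, 0, 0, 0],
)

```text
clock: 3.07
eef_pos: [0.4623, -0.0559, 0.0126]
tcp_rot: [0.077, 0.713, 0.077, -0.692]
wrist_force: [0.1, 0.1, 0.9]
gripper_width: 0.998
```

```bash
python3 - <<'E'
from h import *
plan((.456,-.054,.007)); print(tool()[2].round(3))
s=robot.snapshot('side'); save(s,'side1'); 
E
```

```text
t 3.0667 tcp [ 0.4623 -0.0559  0.0126] scaled [ 0.0107 -0.0065  0.0117] F [0.1 0.1 0.9] w 0.998
[[ 0.029  0.217 -0.976]
 [ 0.002 -0.976 -0.217]
 [-1.     0.004 -0.029]]
```

View pics/side1.png

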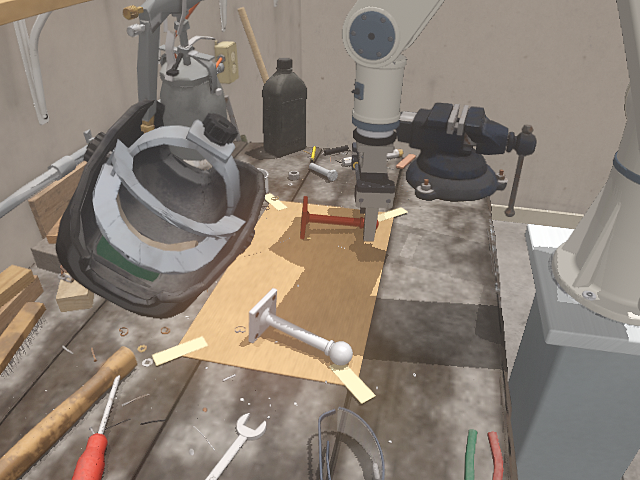

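The left finger now hides the ball at about (370,228). It straddles the ball about 6 mm too far forward, so I'll correct that, go down the last 5 mm and close.

Call:
jog_arm(
  steps=[0.01, -0.006, 0.012, 0, 0, 0, 0, 0, 0, 0, 0, 0, 0, 0, 0, 0, 0, 0, 0, 0],
)

```text
clock: 3.53
eef_pos: [0.4552, -0.054, 0.0077]
tcp_rot: [0.078, 0.713, 0.077, -0.692]
wrist_force: [1.1, 0.0, -0.8]
gripper_width: 0.999
```

```bash
python3 - <<'E'
from h import *
plan((.456,-.054,.007)); print(tool()[2].round(3))
E
```

```text
t 3.5333 tcp [ 0.4552 -0.054   0.0077] scaled [ 0.0014  0.0002 -0.0015] F [ 1.1  0.  -0.8] w 0.999
[[ 0.03   0.217 -0.976]
 [ 0.002 -0.976 -0.217]
 [-1.     0.004 -0.03 ]]
```

Call:
jog_arm(
  steps=[0, 0, 0, 0, 0, 0, 0, 0, 0, 0, 0, 0, 0, 0, 0, 0, 0, 0, 0, 0],
  claw=1,
)

```text
clock: 3.95
eef_pos: [0.4555, -0.054, 0.0079]
tcp_rot: [0.078, 0.714, 0.077, -0.692]
wrist_force: [-0.2, -0.2, 0.3]
gripper_width: 0.66
```

Call:
jog_arm(
  steps=[0, 0, 0, 0, 0, 0, 0, 0, 0, 0, 0, 0, 0, 0, 0, 0, 0, 0, 0, 0],
)

```text
clock: 4.37
eef_pos: [0.4556, -0.0541, 0.0079]
tcp_rot: [0.078, 0.714, 0.077, -0.692]
wrist_force: [-0.5, -0.5, 1.0]
gripper_width: 0.332
```

Call:
jog_arm(
  steps=[0, 0, 0, 0, 0, 0, 0, 0, 0, 0, 0, 0, 0, 0, 0, 0, 0, 0, 0, 0],
)

```text
clock: 4.78
eef_pos: [0.4556, -0.0541, 0.0079]
tcp_rot: [0.078, 0.714, 0.077, -0.692]
wrist_force: [-0.2, 0.3, -0.2]
gripper_width: 0.329
```

```bash
python3 - <<'E'
from h import *
print(plan((.456,-.054,.007)),robot.sense()['gripper_width'])
s=robot.snapshot('scene'); save(s,'scene2'); 
E
```

```text
t 4.7833 tcp [ 0.4556 -0.0541  0.0079] scaled [ 0.0018 -0.0001 -0.0008] F [-0.2  0.3 -0.2] w 0.329
[ 9.22683281e-04 -3.66985110e-05 -3.80457754e-04] 0.32889933606384697
```

View pics/scene2.png

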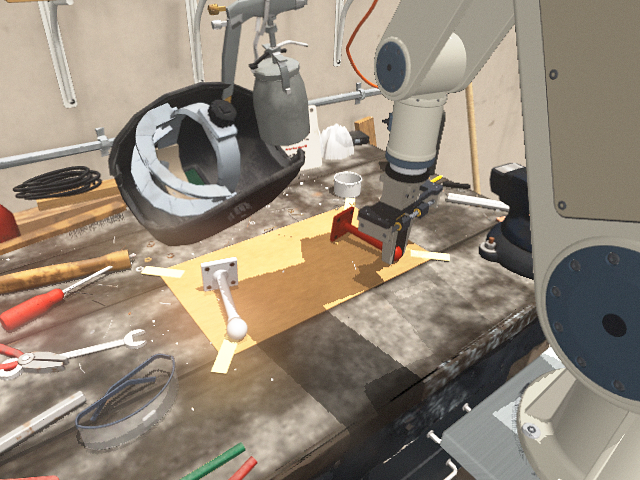

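```bash
python3 - <<'E'
from h import *
i=cv2.imread('pics/scene2.png')[190:290,310:450]; j=cv2.resize(i,None,fx=5,fy=5,interpolation=cv2.INTER_CUBIC)[:,:]; cv2.imwrite('pics/crop2.png',j)
E
```

```text
(no output)
```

View pics/crop2.png

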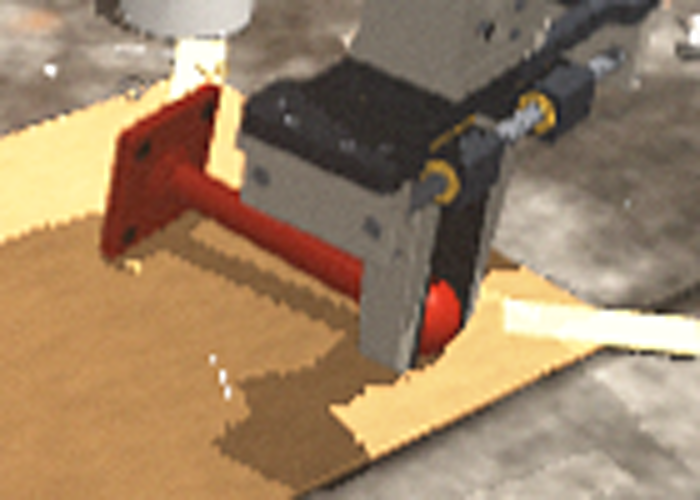

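The jaws hold the ball: in the crop it shows between the fingers, with the stem leading back to the plate. The helmet and spray gun are close to where the post would end up, so I'll first drag it about 70 mm towards the robot.

Call:
jog_arm(
  steps=[-0.006, 0, 0, 0, -0.002, 0, 0.035, 0, -0.002, 0, 0.035, 0, -0.002, 0, 0.035, 0, -0.002, 0, 0.035, 0],
)

```text
clock: 5.25
eef_pos: [0.39, -0.0696, 0.0136]
tcp_rot: [0.079, 0.715, 0.077, -0.69]
wrist_force: [0.2, 0.6, -0.8]
gripper_width: 0.332
```

```bash
python3 - <<'E'
from h import *
print(plan((.387,-.070,.011)),robot.sense()['gripper_width']);print(tool()[2].round(3))
s=robot.snapshot('scene'); save(s,'scene3'); W=world(s); m=redmask(s,(325,200,480,330)); P=W[m]
print(len(P),P.min(0),P.max(0))
u=P[P[:,2]>.05]; print('plate top',u.mean(0))
E
```

```text
t 5.25 tcp [ 0.39   -0.0696  0.0136] scaled [ 0.005  -0.0005  0.0063] F [ 0.2  0.6 -0.8] w 0.332
[ 0.00251439 -0.00024275  0.00312919] 0.33161305434683186
[[ 0.036  0.219 -0.975]
 [ 0.001 -0.976 -0.219]
 [-0.999  0.007 -0.036]]
808 [ 0.37157709 -0.08789802  0.00423406] [ 0.51710311 -0.00967011  0.06474448]
plate top [ 0.50623499 -0.03969393  0.05938193]
```

View pics/scene3.png

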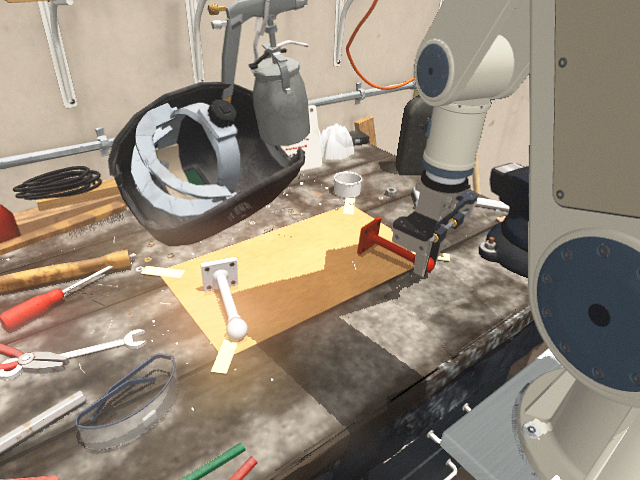

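```bash
cat >> h.py <<'E'
H=np.array([-.9735,-.2285]); H/=np.linalg.norm(H)
PIV=np.array([.390,-.0692])-.1317*H
def arc(ths,up=0.):
    s,p,M=tool(); b=p+[0,0,.011]
    hh=(b[:2]-PIV)@H; print('t',s['clock'],'ball h,z',hh.round(4),b[2].round(4),'F',np.round(s['wrist_force'],1),'w',round(s['gripper_width'],3),'toolx',M[:,0].round(3))
    prev=b
    for t in ths:
        r=np.radians(t); xy=PIV+H*(-.03*np.cos(r)+.13*np.sin(r)); z=.003+.03*np.sin(r)+.13*np.cos(r)+up
        n=np.array([*xy,z]); print(t,(M.T@(n-prev)/.5).round(4)); prev=n
E
python3 -c "
from h import *
arc([88,81,74,67,60])"
```

```text
t 5.3 ball h,z 0.1362 0.0241 F [-4.8 -0.1 -2.7] w 0.33 toolx [ 0.031  0.002 -1.   ]
88 [-0.0263  0.0017 -0.0155]
81 [-0.0306  0.     -0.0113]
74 [-0.029  -0.     -0.0149]
67 [-0.0269 -0.     -0.0183]
60 [-0.0245 -0.0001 -0.0215]
```

```bash
sed -i 's/^PIV=.*/PIV=np.array([.390,-.0692])-.1272*H/' h.py
```

Call:
jog_arm(
  steps=[-0.025, 0, -0.007, 0, -0.03, 0, -0.011, 0, -0.029, 0, -0.015, 0, -0.027, 0, -0.018, 0, 0, 0, 0, 0],
)

```text
clock: 5.72
eef_pos: [0.4053, -0.0636, 0.071]
tcp_rot: [0.077, 0.712, 0.077, -0.694]
wrist_force: [1.1, -0.0, -2.3]
gripper_width: 0.33
```

```bash
python3 -c "
from h import *
arc([67,60,53,46,40])
s=robot.snapshot('scene'); save(s,'scene4');s=robot.snapshot('side'); save(s,'side4')
a=cv2.imread('pics/scene4.png')[150:330,280:520];b=cv2.imread('pics/side4.png')[100:280,240:480]
cv2.imwrite('pics/c4.png',cv2.resize(np.hstack([a,b]),(800,300)))
arc([67])"
```

```text
t 5.7167 ball h,z 0.111 0.082 F [ 1.1 -0.  -2.3] w 0.33 toolx [ 0.025  0.003 -1.   ]
67 [ 0.0013  0.0038 -0.0061]
60 [-0.0246 -0.0002 -0.0213]
53 [-0.0218 -0.0002 -0.0242]
46 [-0.0187 -0.0003 -0.0267]
40 [-0.0134 -0.0003 -0.0245]
t 5.8167 ball h,z 0.1134 0.08 F [ 0.   0.2 -1.6] w 0.332 toolx [ 0.021  0.004 -1.   ]
67 [-0.0026  0.0052 -0.0111]
```

View pics/c4.png

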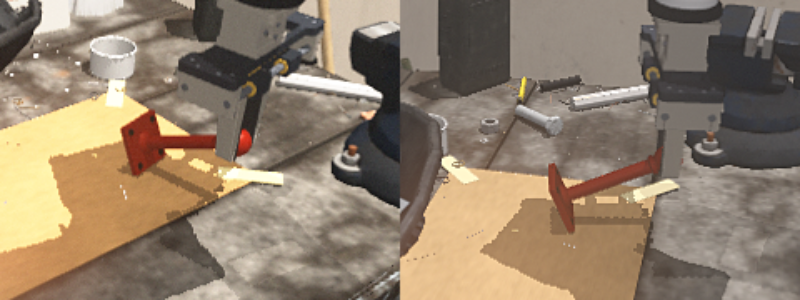

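The post tips up with its plate edge still on the cardboard: plate at (140,145) in the left crop and (562,195) in the right. I'll continue along the arc.

Call:
jog_arm(
  steps=[-0.025, 0.003, -0.03, 0, -0.022, 0, -0.024, 0, -0.019, 0, -0.027, 0, -0.013, 0, -0.024, 0, 0, 0, 0, 0],
)

```text
clock: 6.23
eef_pos: [0.4476, -0.0528, 0.1046]
tcp_rot: [0.076, 0.706, 0.079, -0.7]
wrist_force: [-0.1, -0.4, -1.0]
gripper_width: 0.33
```

```bash
python3 -c "
from h import *
arc([40,33,26,19,13])
s=robot.snapshot('scene'); save(s,'scene5');s=robot.snapshot('side'); save(s,'side5')
a=cv2.imread('pics/scene5.png')[150:330,280:520];b=cv2.imread('pics/side5.png')[100:280,240:480]
cv2.imwrite('pics/c5.png',cv2.resize(np.hstack([a,b]),(800,300)))
arc([40])"
```

```text
t 6.2333 ball h,z 0.0674 0.1156 F [-0.1 -0.4 -1. ] w 0.33 toolx [ 0.008  0.005 -1.   ]
40 [-0.0124  0.0053 -0.0138]
33 [-0.0127 -0.0004 -0.03  ]
26 [-0.009  -0.0004 -0.0313]
19 [-0.0051 -0.0004 -0.0322]
13 [-0.0012 -0.0003 -0.0279]
t 6.3333 ball h,z 0.0702 0.1144 F [ 0.3 -0.3 -1.8] w 0.329 toolx [ 0.004  0.006 -1.   ]
40 [-0.0149  0.0065 -0.0193]
```

View pics/c5.png

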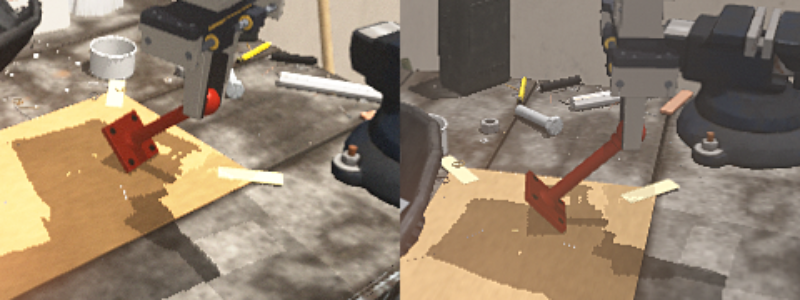

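Call:
jog_arm(
  steps=[-0.014, 0.004, -0.019, 0, -0.013, 0, -0.03, 0, -0.009, 0, -0.031, 0, -0.004, 0, -0.02, 0, 0, 0, 0, 0],
)

```text
clock: 6.75
eef_pos: [0.4889, -0.0444, 0.122]
tcp_rot: [-0.074, -0.7, -0.079, 0.706]
wrist_force: [0.3, 0.6, -3.2]
gripper_width: 0.328
```

```bash
python3 -c "
from h import *
arc([20,13,6,0])
s=robot.snapshot('scene'); save(s,'scene6');s=robot.snapshot('side'); save(s,'side6')
a=cv2.imread('pics/scene6.png')[150:330,280:520];b=cv2.imread('pics/side6.png')[100:280,240:480]
cv2.imwrite('pics/c6.png',cv2.resize(np.hstack([a,b]),(800,300)))
arc([20,13,6,0])"
```

```text
t 6.75 ball h,z 0.0252 0.133 F [ 0.3  0.6 -3.2] w 0.328 toolx [-0.009  0.006 -1.   ]
20 [-0.005   0.0028 -0.0179]
13 [-0.0022 -0.0004 -0.0325]
6 [ 0.0018 -0.0004 -0.0325]
0 [ 0.0047 -0.0003 -0.0275]
t 6.85 ball h,z 0.0271 0.1321 F [ 0.2  1.  -1.1] w 0.33 toolx [-0.01   0.006 -1.   ]
20 [-0.0068  0.0034 -0.0216]
13 [-0.0023 -0.0004 -0.0325]
6 [ 0.0017 -0.0004 -0.0325]
0 [ 0.0046 -0.0003 -0.0275]
```

View pics/c6.png

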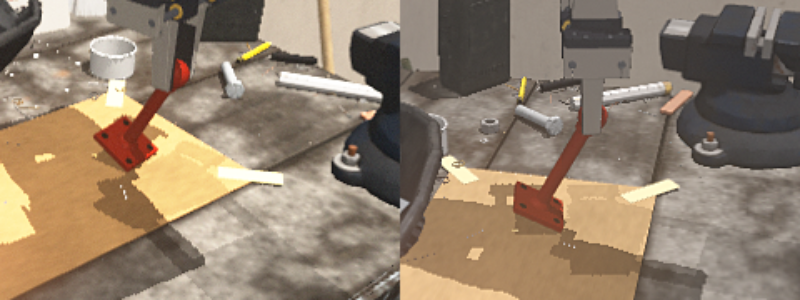

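Call:
jog_arm(
  steps=[-0.006, 0.002, -0.021, 0, -0.002, 0, -0.032, 0, 0.001, 0, -0.03, 0, 0, 0, 0, 0, 0, 0, 0, 0],
)

```text
clock: 7.27
eef_pos: [0.5264, -0.0367, 0.1225]
tcp_rot: [-0.073, -0.697, -0.079, 0.708]
wrist_force: [-1.4, 0.3, 1.8]
gripper_width: 0.334
```

```bash
cat >chk.py <<'E'
import sys
from h import *
n=sys.argv[1]
arc([6,0])
s=robot.snapshot('scene'); save(s,'scene'+n);t=robot.snapshot('side'); save(t,'side'+n)
a=cv2.imread(f'pics/scene{n}.png')[150:330,280:520];b=cv2.imread(f'pics/side{n}.png')[100:280,240:480]
cv2.imwrite(f'pics/c{n}.png',cv2.resize(np.hstack([a,b]),(800,300)))
for q,roi in((s,(310,160,440,290)),(t,(292,130,400,250))):
    W=world(q); P=W[redmask(q,roi)]; k=(P[:,2]>.025)&(P[:,2]<.1)
    l=cv2.fitLine(P[k].astype(np.float32),cv2.DIST_HUBER,0,.001,.001).ravel()
    print('stem dir',l.round(3),'tilt',np.degrees(np.arccos(abs(l[2]))).round(1)); pl=P[P[:,2]<.02]; print('plate',pl.mean(0).round(4),np.percentile(pl[:,2],[2,98]).round(4))
arc([6,0])
E
python3 chk.py 7
```

```text
t 7.2667 ball h,z -0.013 0.1335 F [-1.4  0.3  1.8] w 0.334 toolx [-0.016  0.007 -1.   ]
6 [-0.004   0.0008 -0.0064]
0 [ 0.0044 -0.0004 -0.0276]
stem dir [-0.629 -0.203  0.75   0.566 -0.02   0.048] tilt 41.4
plate [ 0.5564 -0.0267  0.0141] [0.005  0.0197]
stem dir [-0.596 -0.053  0.802  0.559 -0.023  0.066] tilt 36.7
plate [ 0.5556 -0.0396  0.0122] [0.0087 0.0177]
t 7.3667 ball h,z -0.0126 0.1336 F [-0.3 -0.7 -2. ] w 0.332 toolx [-0.016  0.007 -1.   ]
6 [-0.0038  0.0008 -0.0072]
0 [ 0.0045 -0.0004 -0.0276]
```

View pics/c7.png

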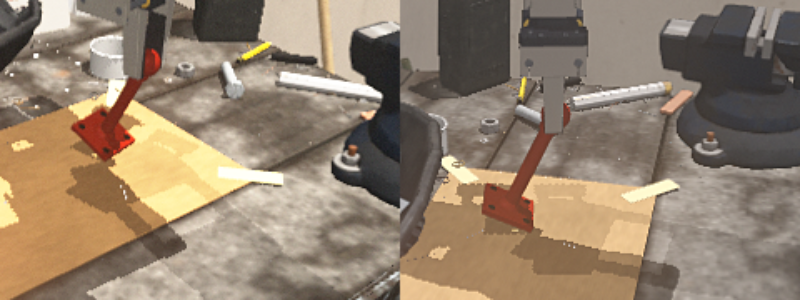

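```bash
sed -i 's/k=(P\[:,2\]>.025)&(P\[:,2\]<.1)/k=(P[:,2]>.05)\&(P[:,2]<.105)/' chk.py; sed -i "s/P=W\[redmask(q,roi)\];/P=W[cv2.erode(redmask(q,roi).astype(np.uint8),np.ones((3,3)))>0];/" chk.py; sed -i "s/print('stem dir'/hp=P[P[:,2]<.06]; print('zmax of far plate pts',[hp[abs(hp[:,0]-x)<.004][:,2].max().round(3) if (abs(hp[:,0]-x)<.004).any() else 0 for x in np.arange(.52,.62,.01)]); print(k.sum(),'stem dir'/" chk.py; python3 chk.py 8
```

```text
t 7.3667 ball h,z -0.0126 0.1336 F [-0.3 -0.7 -2. ] w 0.332 toolx [-0.016  0.007 -1.   ]
6 [-0.0038  0.0008 -0.0072]
0 [ 0.0045 -0.0004 -0.0276]
zmax of far plate pts [0, 0, np.float64(0.014), np.float64(0.059), np.float64(0.054), np.float64(0.043), np.float64(0.032), np.float64(0.034), np.float64(0.033), 0]
95 stem dir [-0.415 -0.089  0.905  0.542 -0.026  0.08 ] tilt 25.1
plate [ 0.5556 -0.0267  0.0156] [0.0103 0.0198]
zmax of far plate pts [0, 0, 0, 0, 0, 0, np.float64(0.029), 0, 0, 0]
3 stem dir [-0.547  0.367  0.752  0.543 -0.027  0.1  ] tilt 41.2chk.py:11: RuntimeWarning: Mean of empty slice.
  hp=P[P[:,2]<.06]; print('zmax of far plate pts',[hp[abs(hp[:,0]-x)<.004][:,2].max().round(3) if (abs(hp[:,0]-x)<.004).any() else 0 for x in np.arange(.52,.62,.01)]); print(k.sum(),'stem dir',l.round(3),'tilt',np.degrees(np.arccos(abs(l[2]))).round(1)); pl=P[P[:,2]<.02]; print('plate',pl.mean(0).round(4),np.percentile(pl[:,2],[2,98]).round(4))
  ret = um.true_divide(
Traceback (most recent call last):
  File "chk.py", line 11, in <module>
    hp=P[P[:,2]<.06]; print('zmax of far plate pts',[hp[abs(hp[:,0]-x)<.004][:,2].max().round(3) if (abs(hp[:,0]-x)<.004).any() else 0 for x in np.arange(.52,.62,.01)]); print(k.sum(),'stem dir',l.round(3),'tilt',np.degrees(np.arccos(abs(l[2]))).round(1)); pl=P[P[:,2]<.02]; print('plate',pl.mean(0).round(4),np.percentile(pl[:,2],[2,98]).round(4))
                                                                                                                                                                                                                                                                                                                     ~~~~~~~~~~~~~^^^^^^^^^^^^^^^^
IndexError: index -1 is out of bounds for axis 0 with size 0
```

The post slid a little instead of turning at the end. Its tilt is about 25°, held by friction in the pads, with the plate's near edge still down at (530,228) in the right crop. I'll raise it about 3 mm so it straightens, staying within the arc's top.

Call:
jog_arm(
  steps=[-0.005, 0, -0.004, 0, -0.003, 0, -0.008, 0, 0, 0, -0.008, 0, 0, 0, 0, 0, 0, 0, 0, 0],
)

```text
clock: 7.88
eef_pos: [0.5351, -0.0349, 0.127]
tcp_rot: [-0.073, -0.697, -0.079, 0.709]
wrist_force: [-1.0, -0.7, -1.9]
gripper_width: 0.331
```

```bash
python3 chk.py 9 2>&1 | head -8
```

```text
chk.py:11: RuntimeWarning: Mean of empty slice.
  hp=P[P[:,2]<.06]; print('zmax of far plate pts',[hp[abs(hp[:,0]-x)<.004][:,2].max().round(3) if (abs(hp[:,0]-x)<.004).any() else 0 for x in np.arange(.52,.62,.01)]); print(k.sum(),'stem dir',l.round(3),'tilt',np.degrees(np.arccos(abs(l[2]))).round(1)); pl=P[P[:,2]<.02]; print('plate',pl.mean(0).round(4),np.percentile(pl[:,2],[2,98]).round(4))
  ret = um.true_divide(
t 7.8833 ball h,z -0.0219 0.138 F [-1.  -0.7 -1.9] w 0.331 toolx [-0.017  0.007 -1.   ]
6 [0.0053 0.0007 0.0113]
0 [ 0.0044 -0.0004 -0.0276]
zmax of far plate pts [0, 0, 0, np.float64(0.018), np.float64(0.06), np.float64(0.059), np.float64(0.047), np.float64(0.036), np.float64(0.038), np.float64(0.038)]
```

View pics/c9.png

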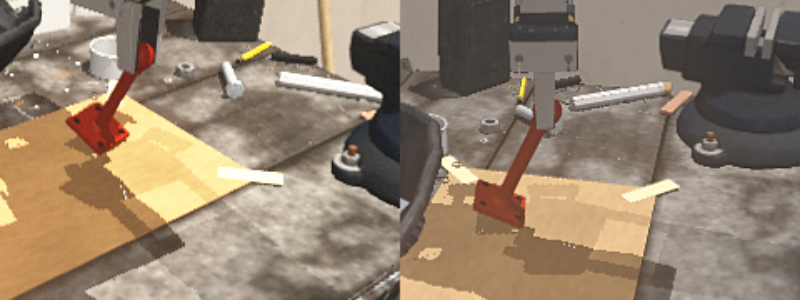

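The tilt is still 25°. Pad friction is holding the post, and the edge is now about 4 mm off the cardboard. I'll lower it back to light contact, bring it back about 40 mm for room, then press lightly and push forward so edge friction turns it upright.

Call:
jog_arm(
  steps=[0.007, 0, 0.008, 0, 0, 0, 0.02, 0, 0, 0, 0.025, 0, 0, 0, 0.025, 0, 0, 0, 0, 0],
)

```text
clock: 8.4
eef_pos: [0.4924, -0.0437, 0.1227]
tcp_rot: [-0.073, -0.696, -0.079, 0.71]
wrist_force: [-1.4, 0.7, 0.0]
gripper_width: 0.329
```

```bash
sed -i '/for q,roi in/,$d' chk.py; cat >>chk.py <<'E'
W=world(s); P=W[cv2.erode(redmask(s,(300,150,460,300)).astype(np.uint8),np.ones((3,3)))>0]; k=(P[:,2]>.05)&(P[:,2]<.105)
l=cv2.fitLine(P[k].astype(np.float32),cv2.DIST_HUBER,0,.001,.001).ravel()
print(k.sum(),'dir',l[:3].round(3),'tilt',np.degrees(np.arccos(abs(l[2]))).round(1),'plate z',np.percentile(P[P[:,2]<.045][:,2],[1,5,95]).round(4),'x',P[P[:,2]<.045][:,0].min().round(3),P[P[:,2]<.045][:,0].max().round(3))
arc([])
E
python3 chk.py 10
```

```text
t 8.4 ball h,z 0.0217 0.1337 F [-1.4  0.7  0. ] w 0.329 toolx [-0.019  0.007 -1.   ]
6 [-0.0049  0.0018 -0.0759]
0 [ 0.0044 -0.0004 -0.0276]
69 dir [-0.422 -0.1    0.901] tilt 25.7 plate z [0.0102 0.0119 0.0332] x 0.507 0.562
t 8.5 ball h,z 0.0192 0.1343 F [-0.8  1.3 -0.7] w 0.327 toolx [-0.017  0.007 -1.   ]
```

View pics/c10.png

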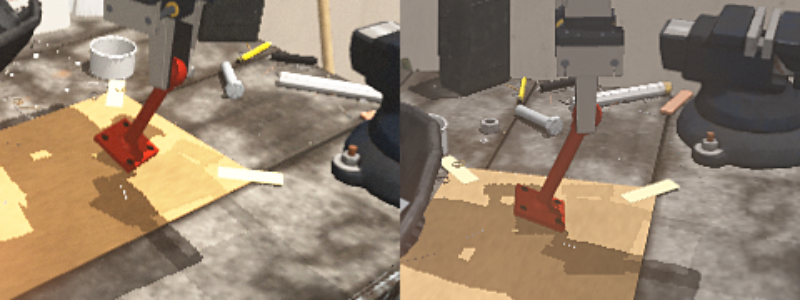

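The tilt is 25.7° with the edge near contact: the plate is at (125,143) left and (540,205) right. I'll press lightly and read the force.

Call:
jog_arm(
  steps=[0.004, 0, 0, 0, 0.002, 0, -0.004, 0, 0.001, 0, -0.008, 0, 0, 0, 0, 0, 0, 0, 0, 0],
)

```text
clock: 8.92
eef_pos: [0.5068, -0.0416, 0.1249]
tcp_rot: [-0.073, -0.701, -0.079, 0.705]
wrist_force: [-0.4, 0.2, -1.7]
gripper_width: 0.329
```

```bash
python3 chk.py 11
```

```text
t 8.9167 ball h,z 0.0072 0.1359 F [-0.4  0.2 -1.7] w 0.329 toolx [-0.007  0.007 -1.   ]
6 [ 0.0007 -0.0004 -0.047 ]
0 [ 0.0047 -0.0004 -0.0275]
98 dir [-0.353 -0.088  0.932] tilt 21.3 plate z [0.0118 0.0131 0.0324] x 0.513 0.573
t 9.0167 ball h,z 0.0077 0.1356 F [-0.2 -0.4 -2.8] w 0.329 toolx [-0.008  0.007 -1.   ]
```

Pressing forward works: the tilt is down to 21°. I'll repeat it.

Call:
jog_arm(
  steps=[0.005, 0, 0, 0, 0.004, 0, -0.01, 0, 0.002, 0, -0.012, 0, 0.002, 0, -0.012, 0, 0, 0, 0, 0],
)

```text
clock: 9.43
eef_pos: [0.5284, -0.0376, 0.1243]
tcp_rot: [0.073, 0.704, 0.078, -0.702]
wrist_force: [-0.0, 0.5, -2.6]
gripper_width: 0.329
```

```bash
python3 chk.py 12
```

```text
t 9.4333 ball h,z -0.0147 0.1353 F [-0.   0.5 -2.6] w 0.329 toolx [ 0.002  0.008 -1.   ]
6 [-0.0003 -0.0018 -0.003 ]
0 [ 0.005  -0.0004 -0.0275]
83 dir [-0.191 -0.026  0.981] tilt 11.1 plate z [0.0099 0.0114 0.0313] x 0.516 0.575
t 9.5333 ball h,z -0.0135 0.1349 F [-1.3  1.1  4.5] w 0.33 toolx [ 0.     0.008 -1.   ]
```

View pics/c12.png

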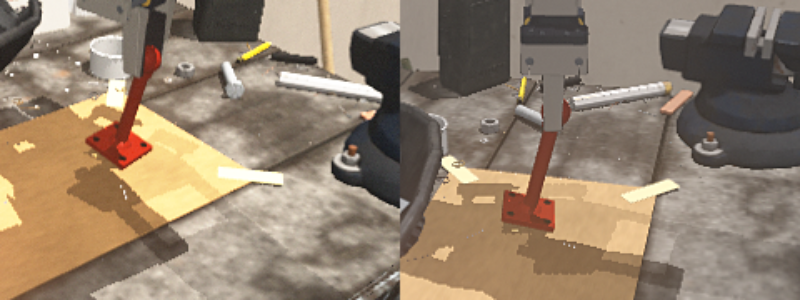

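The tilt is 11°, past the arc's top, so pressing down now flattens the base.

Call:
jog_arm(
  steps=[0.004, 0, -0.006, 0, 0.004, 0, -0.01, 0, 0.003, 0, -0.008, 0, 0, 0, 0, 0, 0, 0, 0, 0],
)

```text
clock: 9.95
eef_pos: [0.5427, -0.0347, 0.1231]
tcp_rot: [0.072, 0.707, 0.078, -0.699]
wrist_force: [-1.3, 0.4, 3.4]
gripper_width: 0.331
```

```bash
python3 chk.py 13
```

```text
t 9.95 ball h,z -0.0293 0.1341 F [-1.3  0.4  3.4] w 0.331 toolx [ 0.01   0.009 -1.   ]
6 [-0.003  -0.0021  0.0262]
0 [ 0.0052 -0.0004 -0.0274]
115 dir [-0.112 -0.042  0.993] tilt 6.9 plate z [0.0093 0.0106 0.0295] x 0.518 0.578
t 10.05 ball h,z -0.0293 0.134 F [0.1 0.6 2. ] w 0.333 toolx [ 0.01   0.009 -1.   ]
```

View pics/c13.png

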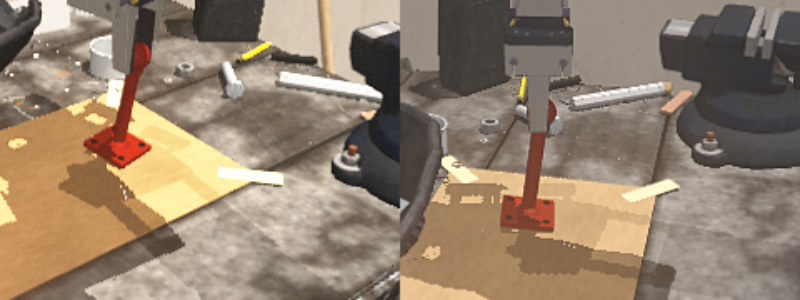

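Call:
jog_arm(
  steps=[0.003, 0, -0.006, 0, 0.003, 0, -0.004, 0, 0, 0, 0, 0, 0, 0, 0, 0, 0, 0, 0, 0],
)

```text
clock: 10.47
eef_pos: [0.5492, -0.0333, 0.122]
tcp_rot: [0.072, 0.709, 0.078, -0.698]
wrist_force: [0.1, 1.8, 4.7]
gripper_width: 0.331
```

```bash
python3 chk.py 14
```

```text
t 10.4667 ball h,z -0.036 0.133 F [0.1 1.8 4.7] w 0.331 toolx [ 0.014  0.01  -1.   ]
6 [-0.0054 -0.0022  0.0395]
0 [ 0.0053 -0.0005 -0.0274]
117 dir [-0.076 -0.029  0.997] tilt 4.7 plate z [0.0089 0.0105 0.0371] x 0.518 0.579
t 10.5667 ball h,z -0.036 0.1331 F [0.4 1.8 2.8] w 0.331 toolx [ 0.014  0.01  -1.   ]
```

View pics/c14.png

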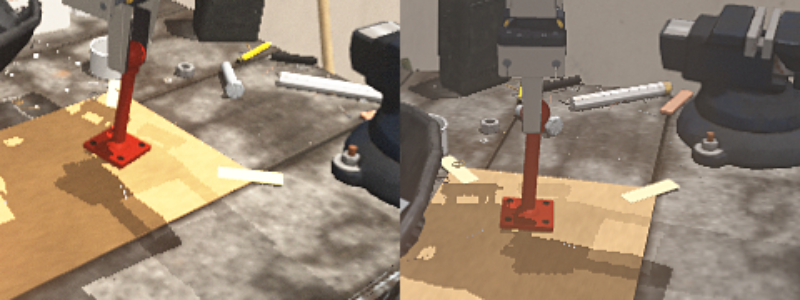

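The base looks flat on the cardboard: the plate is at (527,214) right and (117,147) left, the stem is near vertical, and the force is about 3–5 N. I'll release.

Call:
jog_arm(
  steps=[0, 0, 0, 0, 0, 0, 0, 0, 0, 0, 0, 0, 0, 0, 0, 0, 0, 0, 0, 0],
  claw=-1,
)

```text
clock: 10.98
eef_pos: [0.5476, -0.0338, 0.1206]
tcp_rot: [0.072, 0.707, 0.078, -0.699]
wrist_force: [0.6, 0.1, -0.1]
gripper_width: 0.668
```

Call:
jog_arm(
  steps=[0, 0, 0, 0, 0, 0, 0, 0, 0, 0, 0, 0, 0, 0, 0, 0, 0, 0, 0, 0],
)

```text
clock: 11.4
eef_pos: [0.5473, -0.0339, 0.1202]
tcp_rot: [0.072, 0.707, 0.078, -0.699]
wrist_force: [-0.6, -0.3, 0.0]
gripper_width: 0.997
```

```bash
python3 chk.py 15
```

```text
t 11.4 ball h,z -0.034 0.1312 F [-0.6 -0.3  0. ] w 0.997 toolx [ 0.011  0.009 -1.   ]
6 [-0.0089 -0.0026  0.0354]
0 [ 0.0052 -0.0005 -0.0274]
108 dir [ 0.009 -0.016  1.   ] tilt 1.1 plate z [0.0083 0.0094 0.0359] x 0.517 0.581
t 11.5 ball h,z -0.034 0.1312 F [ 0.5 -0.4 -0.4] w 0.998 toolx [ 0.011  0.009 -1.   ]
```

View pics/scene15.png

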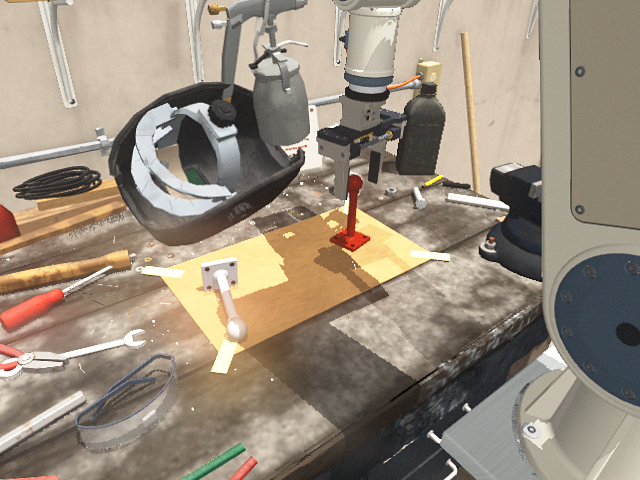

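It stands upright: ball at (355,183), plate at (350,240), stem tilt 1°. The steel post is unmoved at (237,328). I'll retreat straight up.

Call:
jog_arm(
  steps=[-0.03, 0, 0, 0, -0.04, 0, 0, 0, -0.05, 0, 0, 0, -0.04, 0, 0, 0, 0, 0, 0, 0],
)

```text
clock: 11.92
eef_pos: [0.5449, -0.0345, 0.2016]
tcp_rot: [0.072, 0.706, 0.078, -0.701]
wrist_force: [0.1, 0.0, 0.7]
gripper_width: 0.999
```

Call:
jog_arm(
  steps=[0, 0, 0, 0, 0, 0, 0, 0, 0, 0, 0, 0, 0, 0, 0, 0, 0, 0, 0, 0],
)

```text
clock: 12.33
eef_pos: [0.5438, -0.0344, 0.1993]
tcp_rot: [0.072, 0.705, 0.078, -0.701]
wrist_force: [-0.1, 0.9, -0.6]
gripper_width: 1.001
```

```bash
python3 chk.py 16; python3 - <<'E'
from h import *
a=cv2.imread('pics/scene16.png');b=cv2.imread('pics/scene0.png')
r=(slice(245,350),slice(190,260));print('steel diff px',(np.abs(a[r].astype(int)-b[r]).max(-1)>60).sum())
cv2.imwrite('pics/f16.png',cv2.resize(np.hstack([a,cv2.imread('pics/side16.png')]),(800,300)))
E
```

```text
t 12.3333 ball h,z -0.0305 0.2103 F [-0.1  0.9 -0.6] w 1.001 toolx [ 0.004  0.01  -1.   ]
6 [ 0.1495 -0.0007  0.0295]
0 [ 0.005  -0.0005 -0.0275]
120 dir [-0.021 -0.012  1.   ] tilt 1.4 plate z [0.0083 0.0097 0.0367] x 0.517 0.578
t 12.4333 ball h,z -0.0305 0.2104 F [-0.2 -0.2  0.3] w 0.995 toolx [ 0.004  0.01  -1.   ]
steel diff px 547
```

View pics/f16.png

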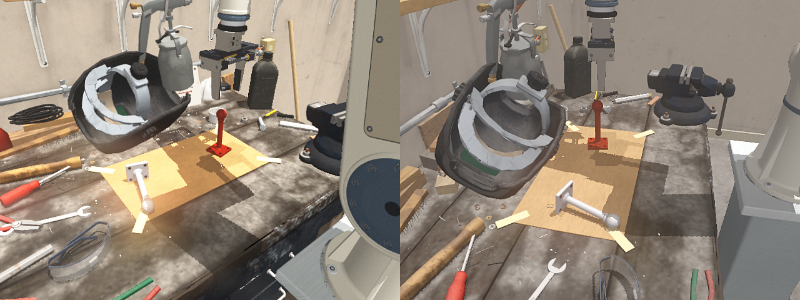

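The post stands free at (220,130) left and (598,125) right, with the gripper clear above it. The steel post has not visibly moved; shadow changes explain the pixel differences. I'll hand in.

```bash
python3 -c "
from plant import robot
print(robot.hand_in())"
```

```text
the job is handed in; nothing more can be done
None
```

The red post now stands upright on its base plate on the cardboard, released, and I handed the job in at about 12.5 s. I pinched it across the ball, slid it about 70 mm towards the robot to clear the helmet and spray gun, then tipped it up and let go.

**Plate contact:** pad friction held the post at about 25° near the end. When I raised it slightly to straighten it, the plate edge came about 4 mm off the cardboard for under a second, well inside the 20 mm limit. I lowered it again and finished by pressing forward against edge friction.

**Last checks:**
- **Red post:** the stem measured 1.4° off vertical, and the plate looked flat, centred near x = 0.55 m, y = -0.03 m and well inside the sheet's edges.
- **Gripper:** open, with its tips about 50 mm above the ball and no contact force beyond noise.
- **Steel post:** at the same pixels as at the start. A crude image difference flagged 547 pixels there; I put that down to the arm's shadow and did not re-measure its position in 3D.
- **Stem tilt from the side view:** that view gave too few stem points to measure tilt, so the figure comes from the scene view only. The side picture looks upright too.

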